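# Lock the battery hatch screw of a kitchen radio

### The arm

A 6-joint arm with a two-finger parallel gripper is mounted at the origin on a cart in front of the work surface, level with it; the furniture and walls round the work are solid. World frame = base frame: x ahead of the robot, y to its left, z up, the work surface at z = 0. Lengths are in mm, angles in rad, forces in N, time in s.
With the tool pointing down it reaches from about 275 to 725 mm from the base axis. Payload 15.9 kg.
Tool frame: the origin (TCP) lies midway between the tips of the shut fingers; the grasp point (between the pads) lies 19 mm behind it; z points along the fingers, y is the line along which they close (so a half turn about z gives the same grasp; the last joint's range is limited). The gripper opens to 85 mm and grips with 20 to 120 N. Pads are 22 mm wide; open, the fingers measure 114 mm over their backs; the gripper's body (76 mm by 85 mm) begins 54 mm behind the grasp point. The pads swing forward as they close: fully open they stand 13 mm farther back than shut.
Start: joints at [1.126, 0.213, -0.034, 1.323, 0, 1.571], TCP at [215.131, 451.336, 231.306] pointing down, gripper open.
Joint ranges: [-2.98, 2.98], [-0.74, 1.72], [-1.14, 1.35], [-2.1, 2.04], [-1.57, 1.44], [-3.14, 3.14]. Speed limits (rad/s): [1.89, 1.89, 2.39, 2.57, 3.14, 3.14].

### API

Orientations are given as a unit quaternion [w, x, y, z].
In Python, from plant import observe, snapshot, calibration, finish_job gives the robot as it stands. The module is installed in compiled form; this text tells all that it offers.
- The arm moves only by the tool jog_arm, never from a script. Its argument "plan" is a list of rows, each a list of 7 numbers: the closure, from -1 (fully open) to 1 (shut), then the shift along the tool's x, y, z in mm, then the turn, a rotation vector about the tool's x, y, z in rad. In form: [[claw, tx, ty, tz, wx, wy, wz], ...]. A call has 1 to 12 rows; each row shifts and turns the commanded pose from where the row before left it, along the tool's axes as they then stand; what a row does not reach is not made up. A row lasts 1/8 s, in which the tool goes at most 62.5 mm and 10.7 degrees, less where a joint would pass 70% of its speed; a pose out of reach is approached as far as the arm can. A call with a gripper value outside its range is refused whole. The fingers move at their own pace and stop on an object; "force" is the grip in N (left out, the last holds). Time passes only in rows, so rows that do not move let the fingers close. It gives the time, the measured TCP pose, the force, the opening and the grip force at its end, in the units of the state.
- observe(): the state, without advancing time (a new reading comes with each control period).
- snapshot(name): name is "scene" or "top"; returns the picture (480x640x3 uint8, red, green, blue); there is no depth.
- calibration(name): a dict with "fx", "fy", "cx", "cy" (pixels), "extrinsics" (4x4, takes a point from world to camera coordinates). Camera axes: x right, y down, z forward; pixel columns grow to the right and rows downward; lengths in mm; the calibration is good to about 2 mm. A picture is of the moment at which its call begins. calibration takes no time and is no camera call.
- finish_job(): hands the job in; it is judged then, once.
The state is a dict: "clock": time; "qpos": joint angles; "joint_vel": joint speeds; "joint_efforts": joint torques, N m; "tcp_pos": TCP position; "tool_rot": TCP orientation; "force": force on the tool from outside, world axes, zero at the start; "ft_torque": the same for the moment, N m; "grip_width": finger opening in mm; "grip_force": force on a finger pad.
Only numpy, scipy, OpenCV 4.12 (cv2) and the standard library are available. Lean on these libraries where they do the work, as an engineer would, in place of code of your own. Each camera call takes 0.05 s, during which the arm holds its last target. There are 200 camera calls.

### The job

The kitchen radio lies on its face and the slotted screw in the well of its battery hatch is not locked. Take the screwdriver with the wide flat blade and the thick square handle from the rack, set its blade in the slot, press the screw down and, keeping it pressed down, turn it clockwise to its stop in one go. Then put the screwdriver back upright in its hole in the rack; leave the other, slim, shorter round screwdriver where it is.

Things in the scene. Friction and masses are not known exactly. Their poses are not given: they have to be found in the camera images.
- flat_driver: The screwdriver to use, 155 mm long, 120 g, bit down in either rack hole. Origin at the bit's tip, z up to the handle, x along the blade's width. Blade 18 mm wide (x), 3 thick (y), 16 high; shaft 10 mm round; guard disc 46 mm across, 78 to 84 mm above the tip, resting on the rack; square black handle 28 x 28 mm, faces square to x and y, 84 to 155 mm above the tip.
- slim_driver: The other screwdriver, to be left alone: round black handle 20 mm across, 125 mm long overall, pointed bit, same guard disc; in the rack's other hole. Origin at its tip, z up.
- rack: Fixed open wooden rack, 170 mm (x) by 64 mm (y), 90 mm high to the top of its holed board (12 mm thick). Origin at the centre of its underside; the two through holes, 29 mm across, are at x = +50 and -50 mm, their upper rims at z = 90 mm. A wall cabinet hangs 0.58 m above the worktop behind and to the right of it: come from the front.
- radio: Grey radio fixed on the worktop, lying flat on its face, 110 (x) by 170 (y) by 60 mm high, origin at the centre of its underside. In its back, at y = +30 mm, a round well 30 mm wide, flaring to 42 mm at the mouth, holds the screw. A smaller empty recess (20 mm) at y = -50 mm is not it.
- screw_slot (a point): Centre of the floor of the screw's slot, z up, x along the slot (either way); 40 mm above the worktop, 20 mm below the radio's back. Steel head 25 mm across. Two lugs, 6 mm high, 14 mm long, bound the slot, 9.6 mm wide and open at both ends: a 3 mm blade has about 0.4 rad of play each way before it drives.
- screw_turn (a joint): Turn of the screw (rad), growing clockwise seen from above; starts between 0 and 0.15, the stop (locked) is at 1.05. Friction 0.05 N m; it stays where it is left. With the blade's play the screwdriver itself must turn about 1.5 rad from a start in line with the slot.
- screw_press (a joint): How far the screw is pressed down (m): 0 released, 0.006 at the bottom. A spring of 1 N/mm with 2 N at the start pushes it back up; 4 mm down takes about 6 N.

How it is judged:
By the outcome, as a careful person would: the job done as asked, in the order asked, and still so for the second after the job is handed in, with the robot touching nothing.
It also fails if it takes over 51 s, if anything falls off the work surface, if the arm or the gripper's body presses on something with over 40 N, if the wrist force passes 120 N, or if a joint passes its speed limit or range.

## Working session

There is one attempt and no reset: what is moved stays moved. The work goes in short steps, Python scripts to look and compute and a tool call to move; the robot and the scene stay as the last step left them, time stands still between calls to the robot, and variables do not carry over. Pictures are saved under pics/ and viewed, at most 10 in all, crops included, and the job is handed in when it is done.

Besides the shell and the picture viewer there is one more tool, called after "Call:" in YAML: its name, and indented under it one key for each argument. jog_arm: Moves the arm, as the interface text tells. Its arguments: {"type":"object","properties":{"plan":{"type":"array"},"force":{"type":"number"}},"required":["plan"]}

```bash
mkdir -p pics
python3 - <<'E'
from plant import *
import cv2,numpy as np
for n in("scene","top"):
    cv2.imwrite(f"pics/{n}0.png",snapshot(n)[:,:,::-1]); c=calibration(n); print(n,c["fx"],c["fy"],c["cx"],c["cy"]);print(np.round(c["extrinsics"],4).tolist())
o=observe();print(o)
E
```

```text
scene 456.45205330660826 456.45205330660826 321.3872451474491 234.53441494788473
[[0.7456, -0.6659, 0.0252, -392.6384], [-0.3208, -0.3918, -0.8623, 208.4556], [0.5841, 0.6349, -0.5057, 593.3154], [0.0, 0.0, 0.0, 1.0]]
top 465.50073033133265 465.50073033133265 320.75488825525025 242.0835133326129
[[0.022, -0.9995, -0.023, -18.1471], [-0.9873, -0.0181, -0.1577, 526.3941], [0.1572, 0.0261, -0.9872, 843.2472], [0.0, 0.0, 0.0, 1.0]]
{'clock': 0.1, 'qpos': array([ 1.12598373e+00,  2.13324745e-01, -3.49525295e-02,  1.32348822e+00,
        4.39723594e-06,  1.57077871e+00]), 'joint_vel': array([ 0.00057848, -0.00271573,  0.0030091 , -0.00098316,  0.00110271,
       -0.00071407]), 'joint_efforts': array([-2.30592132e-04, -6.87251616e+01,  4.87806594e+01,  1.23356190e-02,
        6.97003841e-06,  4.71774854e-06]), 'tcp_pos': array([215.02099369, 451.09007151, 230.87413853]), 'tool_rot': array([-1.09036822e-04,  2.20568676e-01,  9.75371326e-01, -4.72162403e-04]), 'force': array([-0.26182296, -0.53536564, -0.82448422]), 'ft_torque': array([-0.03407485, -0.03987058, -0.05197426]), 'grip_force': 0.0, 'grip_width': 85.43634444753518}
```

View pics/scene0.png

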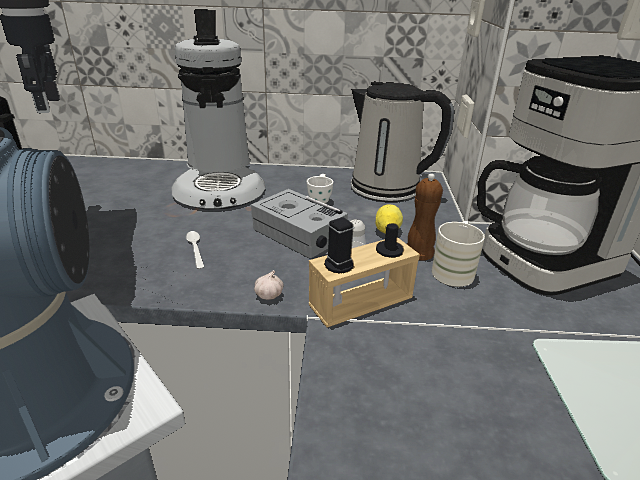

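View pics/top0.png

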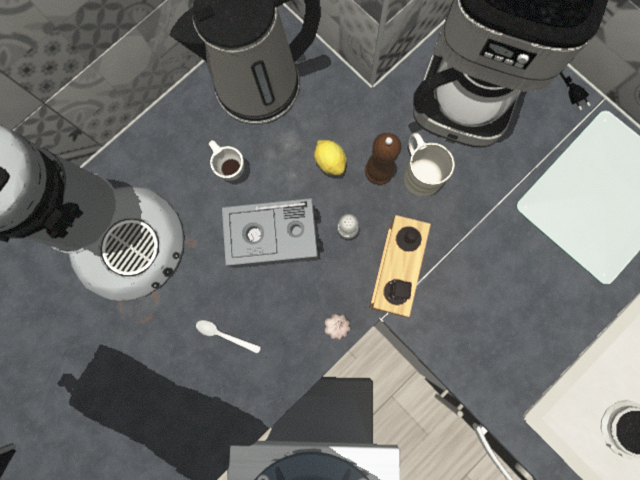

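The scene picture shows the flat driver (thick square handle) in the rack's near hole, top about (341,222), and the slim one in the far hole. In the top view the rack is at about (402,265), with the flat driver at (397,291). The radio is at (270,232) and its screw well at (254,234). Next I'll enlarge these areas.

Run:
```python
import cv2,numpy as np
t=cv2.imread("pics/top0.png");s=cv2.imread("pics/scene0.png")
def crop(im,x0,y0,w,h,k):
    c=cv2.resize(im[y0:y0+h,x0:x0+w],None,fx=k,fy=k,interpolation=cv2.INTER_CUBIC)
    for i in range(0,w,10):
        cv2.putText(c,str(x0+i),(i*k,8),0,.3,(0,255,255),1) if i%20==0 else 0; cv2.line(c,(i*k,10),(i*k,15),(0,255,255),1)
    for i in range(0,h,10):
        cv2.putText(c,str(y0+i),(0,i*k+3),0,.3,(0,255,255),1); 
    return c
a=crop(t,220,190,100,80,5);b=crop(t,365,205,70,115,5)
o=np.zeros((580,860,3),np.uint8);o[:400,:500]=a;o[:575,510:860]=b
z=crop(t,238,218,32,32,5);o[410:570,0:160]=z
o=o[:, :800]
cv2.imwrite("pics/crop1.png",o)
cv2.imwrite("pics/crop2.png",crop(s,248,180,180,145,4))
```

```text
(no output)
```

View pics/crop1.png

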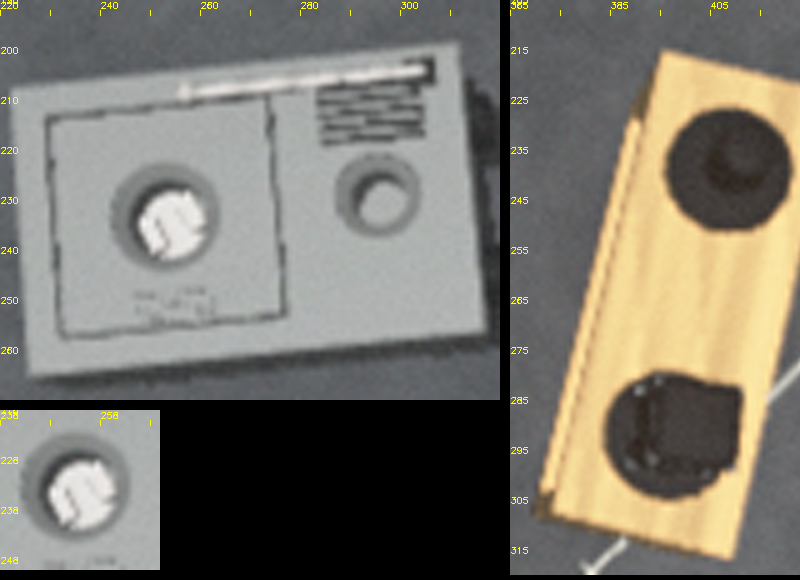

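View pics/crop2.png

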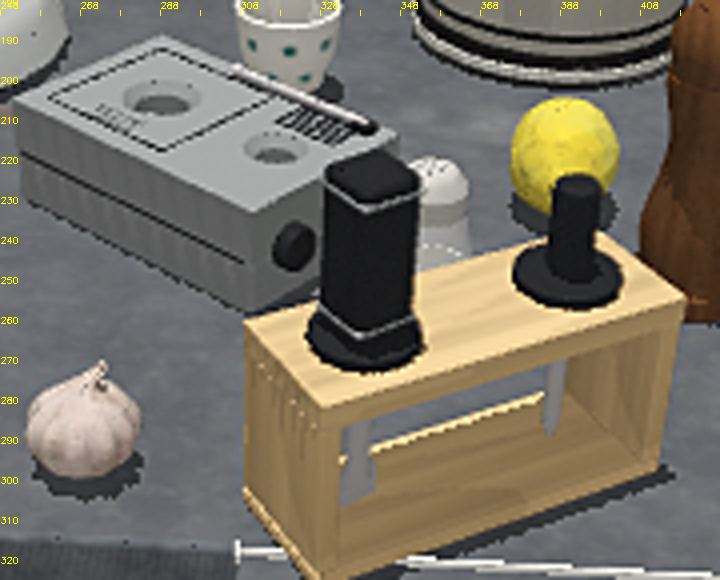

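The zooms show the driver's top face at top-view (397–411, 283–299), the well mouth centred near (253,233), and the head at about (254,235) with faint slot marks. I'll average some frames on the slot and fit the poses from the corners.

```bash
cat > h.py <<'E'
from plant import *
import numpy as np,cv2
from scipy.optimize import least_squares
C={n:calibration(n) for n in("scene","top")}
def proj(n,P):
    c=C[n];E=np.array(c["extrinsics"]);q=np.atleast_2d(P)@E[:3,:3].T+E[:3,3]
    return np.c_[c["fx"]*q[:,0]/q[:,2]+c["cx"],c["fy"]*q[:,1]/q[:,2]+c["cy"]]
def back(n,uv,z):
    return least_squares(lambda p:proj(n,[p[0],p[1],z])[0]-uv,[450,0]).x
def pose(p,L):
    L=np.array(L,float);c,s=np.cos(p[2]),np.sin(p[2])
    return np.c_[p[0]+c*L[:,0]-s*L[:,1],p[1]+s*L[:,0]+c*L[:,1],L[:,2]]
def fit(obs,p0):
    r=least_squares(lambda p:np.concatenate([(proj(n,pose(p,L))-np.array(uv)).ravel() for n,L,uv in obs]),p0,x_scale=[1,1,.01])
    return r.x,np.round(r.fun.reshape(-1,2),1).tolist()
E
python3 - <<'E'
from h import *
ims=[snapshot("top").astype(float) for _ in range(8)]
a=np.mean(ims,0).astype(np.float32);np.save("avg.npy",a)
g=a[:,:,::-1][220:248,240:268];g=np.clip((g-60)*1.2,0,255).astype(np.uint8)
c=cv2.resize(g,None,fx=20,fy=20,interpolation=cv2.INTER_CUBIC)
for i in range(0,28,2):
    cv2.putText(c,str(240+i),(i*20,8),0,.3,(0,0,255),1);cv2.putText(c,str(220+i),(0,i*20+3),0,.3,(0,0,255),1)
cv2.imwrite("pics/well.png",c)
for q in [(395,215),(431,222),(374,308),(410,317)]: print("rack",back("top",q,90))
for q in [(222.5,207.5),(311.5,198.5),(317.5,256.3),(225.5,265)]: print("radio",back("top",q,60))
print("well",back("top",(252.9,233.3),60))
E
```

```text
rack [ 570.89770721 -141.7958074 ]
rack [ 559.12217903 -206.24492245]
rack [ 403.78587476 -104.6384898 ]
rack [ 389.60019134 -167.27922071]
radio [586.57258369 179.37821725]
radio [606.78258027  11.29171411]
radio [496.95141888  -2.58834983]
radio [477.44791553 167.72726873]
well [538.04399395 119.41408717]
```

View pics/well.png

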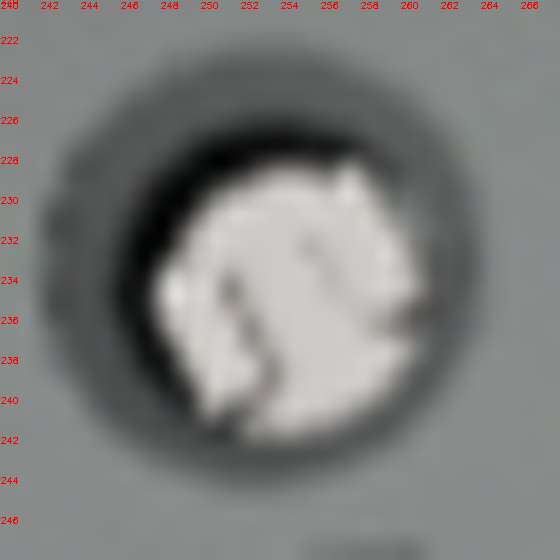

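The well picture shows the slot edges running down and to the right. The left lug's edge goes from (250.5,233) to (253.3,239.5), and the right lug's edge from (254.8,230.5) to (258,236.3). The head centre is at about (254,234.8). Next I'll fit the poses using both cameras.

Run:
```python
from h import *
R=[[-85,32,90],[-85,-32,90],[85,-32,90],[85,32,90]]
rt=("top",R,[(374,308),(410,317),(431,222),(395,215)]); rs=("scene",R,[(309.5,260.5),(328.5,282),(419.5,254.3),(396.5,237.5)])
for o in([rt],[rs],[rt,rs]): p,r=fit(o,[480,-150,-.2]);print("rack",p.round(3),r)
pr=p
Q=[[-55,85,60],[-55,-85,60],[55,-85,60],[55,85,60]]
qt=("top",Q,[(225.5,265),(317.5,256.3),(311.5,198.5),(222.5,207.5)]);qs=("scene",Q,[(251.8,205),(310,233.3),(347.3,213.3),(288,189.3)])
for o in([qt],[qs],[qt,qs]): p,r=fit(o,[540,90,.12]);print("radio",p.round(3),r)
pq=p; w=pose(p,[[0,30,60]])[0];print("well",w, "direct top",back("top",(252.9,233.3),60), "head",back("top",(254.1,234.8),44))
k=14
D=[[-k,k,167],[-k,-k,167],[k,-k,167],[k,k,167]];B=[[a,b,96] for a,b,_ in D[:3]]
ds=("scene",D+B,[(329,223),(338.5,232),(352.5,225.8),(341.8,217.5),(328.5,255.8),(337.5,264),(352,259.5)])
dt=("top",D[1:3],[(410.7,298.3),(411,282.6)])
for o in([ds],[ds,dt]): pd,r=fit(o,[430,-135,-.2]);print("drv",pd.round(3),r)
print("holes",pose(pr,[[-50,0,90],[50,0,90]]))
for a,b in(((250.5,233),(253.3,239.5)),((254.8,230.5),(258,236.3))):
    A=back("top",a,46);Bb=back("top",b,46);d=A-Bb;print("slot",A,Bb,np.arctan2(d[1],d[0]))
a=np.load("avg.npy")[:,:,::-1]
g=np.clip(a[205:325,365:440]*1.6,0,255).astype(np.uint8);g1=cv2.resize(g,None,fx=5,fy=5,interpolation=cv2.INTER_CUBIC);g0=g1.copy()
s=cv2.imread("pics/scene0.png")[185:325,300:430]; s1=cv2.resize(s,None,fx=4,fy=4,interpolation=cv2.INTER_CUBIC)
def draw(im,n,P,o,k,col): cv2.polylines(im,[np.int32(((proj(n,P)-o+.5)*k).round())],True,col,1)
for P,col in((pose(pr,R),(0,0,255)),(pose(pd,D),(0,255,0)),(pose(pd,[[a,b,96] for a,b,_ in D]),(255,255,0)),(pose(pd,[[23*np.cos(t),23*np.sin(t),96] for t in np.linspace(0,6.2,40)]),(255,0,255))):
    draw(g1,"top",P,(365,205),5,col);draw(s1,"scene",P,(300,185),4,col)
o=np.zeros((600,800,3),np.uint8);o[:,:375]=g1;o[:560,378:]=s1[:,:422]
cv2.imwrite("pics/ov.png",o)
```

```text
rack [ 4.80777e+02 -1.54974e+02 -2.20000e-01] [[0.3, -0.6], [0.2, -0.7], [-0.8, 1.3], [0.3, 0.1]]
rack [ 4.80732e+02 -1.53626e+02 -2.37000e-01] [[-0.6, -0.0], [0.1, 0.2], [0.5, 0.4], [0.0, -0.9]]
rack [ 4.80561e+02 -1.54390e+02 -2.27000e-01] [[-0.3, -0.7], [-0.5, -0.6], [-0.8, 1.6], [0.3, 0.2], [-0.3, 0.6], [0.8, 0.7], [0.6, 0.3], [-0.2, -0.9]]
radio [5.41931e+02 8.89510e+01 1.17000e-01] [[0.4, 0.0], [-0.4, -0.1], [0.2, 0.2], [-0.2, -0.1]]
radio [5.41629e+02 8.97430e+01 1.12000e-01] [[-1.2, -0.4], [0.5, 0.1], [0.2, 0.5], [0.4, -0.5]]
radio [5.41708e+02 8.92200e+01 1.15000e-01] [[0.2, 0.1], [-0.6, 0.1], [0.1, 0.4], [-0.3, -0.0], [-1.0, -0.3], [0.8, 0.1], [0.5, 0.5], [0.5, -0.4]]
well [538.27254105 119.02275314  60.        ] direct top [538.04399395 119.41408717] head [537.99761043 119.79567804]
drv [ 4.34270e+02 -1.40831e+02 -1.32000e-01] [[-1.1, -3.3], [0.6, -4.4], [2.0, -3.1], [1.3, -2.4], [-2.0, 3.9], [-0.5, 4.4], [-0.4, 3.4]]
drv [ 4.33583e+02 -1.41524e+02 -1.22000e-01] [[-1.1, -2.9], [0.7, -4.0], [2.0, -2.8], [1.2, -2.2], [-2.1, 4.3], [-0.4, 4.8], [-0.3, 3.7], [-1.4, 0.5], [0.3, -1.3]]
holes [[ 431.84220521 -143.14396107   90.        ]
 [ 529.2798042  -165.63649993   90.        ]]
slot [541.00549911 126.4825106 ] [528.56886086 120.57044967] 0.4437538662412961
slot [545.98668456 118.48320186] [534.89285459 111.88216919] 0.5367484884722994
```

View pics/ov.png

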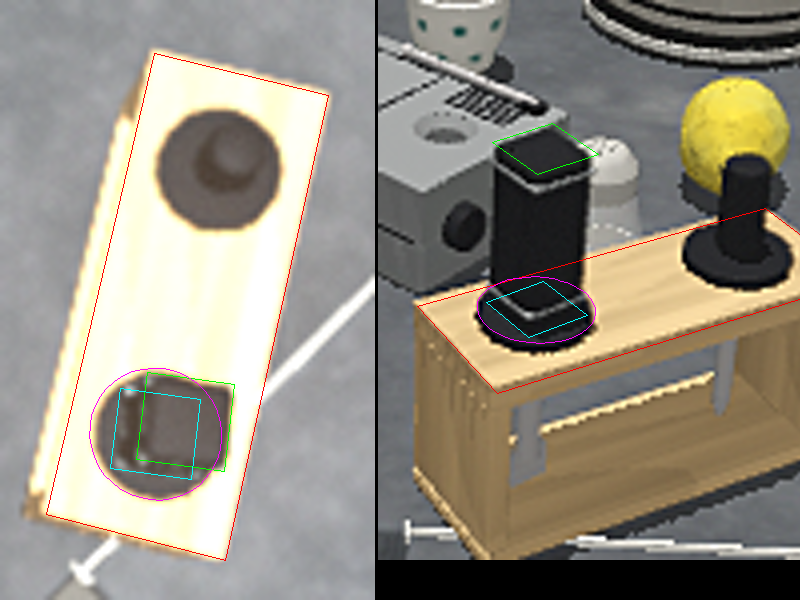

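Run:
```python
from h import *
o=.4
print("disc c",back("top",(396.4,291.6),96),"head",back("top",(253.7,234.4),44),"well",back("top",(252.5,232.9),60))
k=14
L=[(-k,k),(-k,-k),(k,-k)]
U=np.array([(329,223),(338.5,232),(352.5,225.8)])-o;V=np.array([(328.5,255.8),(337.5,264),(352,259.5)])-o
def f(p,full=0):
    P1=pose(p[:3],[[a*p[5],b*p[5],p[3]] for a,b in L]);P2=pose(p[:3],[[a*p[5],b*p[5],p[4]] for a,b in L])
    r=np.r_[(proj("scene",P1)-U).ravel(),(proj("scene",P2)-V).ravel(),(proj("top",[p[0],p[1],96])[0]-(396.4,291.6)),(p[5]-1)/.02]
    return r
r=least_squares(f,[432,-143,-.2,160,100,1],x_scale=[1,1,.01,1,1,.01]);print(r.x.round(3),r.fun.round(1))
```

```text
disc c [ 432.86959673 -142.99880659] head [538.75773484 120.59561512] well [538.79103227 120.20016185]
[ 4.32664e+02 -1.42473e+02 -1.81000e-01  1.62750e+02  1.05335e+02
  9.82000e-01] [-0.4  0.1  0.2 -0.8  1.9  0.9 -1.2 -0.2 -0.5  0.3  0.1 -0.1 -0.3  0.1
 -0.9]
```

Call:
jog_arm:
  plan:
    - [-1,0,0,0,0,0,-0.127]
    - [-1,0,0,0,0,0,-0.127]
    - [-1,-25,-42,0,0,0,0]
    - [-1,-25,-42,0,0,0,0]
    - [-1,-25,-42,0,0,0,0]
    - [-1,-25,-42,0,0,0,0]
    - [-1,-25,-42,0,0,0,0]
    - [-1,-25,-42,0,0,0,0]
    - [-1,-25,-42,0,0,0,0]
    - [-1,-25,-42,0,0,0,0]
    - [-1,-25,-42,0,0,0,0]
    - [-1,-25,-42,0,0,0,0]

```text
clock: 2.0
tcp_pos: [381.3, -10.1, 231.5]
tool_rot: [0.0, 0.095, 0.995, 0.0]
force: [1.0, 1.1, 0.1]
grip_width: 86.0
grip_force: 0.0
```

```bash
cat >> h.py <<'E'
from scipy.spatial.transform import Rotation as Ro
def go(x,y,z,yaw=None):
    o=observe();q=o["tool_rot"];R=Ro.from_quat([*q[1:],q[0]]);m=R.as_matrix()
    ya=np.arctan2(m[1,1],m[0,1]);d=R.inv().apply(np.array([x,y,z])-o["tcp_pos"])
    print("t",round(o["clock"],2),"tcp",o["tcp_pos"].round(1),"yawy",ya.round(3),"zax",m[:,2].round(3),"q",o["qpos"].round(2),"F",o["force"].round(1),"w",round(o["grip_width"],1),"gf",round(o["grip_force"],1))
    print("shift now",d.round(1),"turn wz",None if yaw is None else round(ya-yaw,3))
E
python3 -c "
from h import *
go(432.7,-142.7,231,1.385)"
```

```text
t 2.0 tcp [381.3 -10.1 231.5] yawy 1.38 zax [ 0.001  0.    -1.   ] q [-0.03 -0.03 -0.31  1.3   0.    0.16] F [1.  1.1 0.1] w 86.0 gf 0.0
shift now [ -75.6 -120.4    0.6] turn wz -0.005
```

Call:
jog_arm:
  plan:
    - [-1,-19.2,-30.4,0,0,0,0]
    - [-1,-19.2,-30.4,0,0,0,0]
    - [-1,-19.2,-30.4,0,0,0,0]
    - [-1,-19.2,-30.4,0,0,0,0]
    - [-1,0,0,20,0,0,0]
    - [-1,0,0,33,0,0,0]
    - [-1,0,0,33,0,0,0]
    - [-1,0,0,33,0,0,0]
    - [-1,0,0,0,0,0,0]
    - [-1,0,0,0,0,0,0]

```text
clock: 3.25
tcp_pos: [433.8, -142.6, 113.5]
tool_rot: [0.001, 0.095, 0.995, -0.0]
force: [0.2, -0.2, -0.1]
grip_width: 85.3
grip_force: 0.0
```

```bash
python3 -c "
from h import *
go(432.7,-142.7,112,1.385)
s=snapshot('scene')[100:290,270:430,::-1];t=snapshot('top')[200:330,340:460,::-1]
o=np.zeros((570,800,3),np.uint8);o[:570,:480]=cv2.resize(s,None,fx=3,fy=3,interpolation=2);o[:347,480:]=cv2.resize(t,(320,347),interpolation=2)
cv2.imwrite('pics/g1.png',o)"
```

```text
t 3.25 tcp [ 433.8 -142.6  113.5] yawy 1.38 zax [ 0.001 -0.    -1.   ] q [-0.32  0.18 -0.38  1.01 -0.   -0.13] F [ 0.2 -0.2 -0.1] w 85.3 gf 0.0
shift now [ 1.1 -0.3  1.5] turn wz -0.005
```

View pics/g1.png

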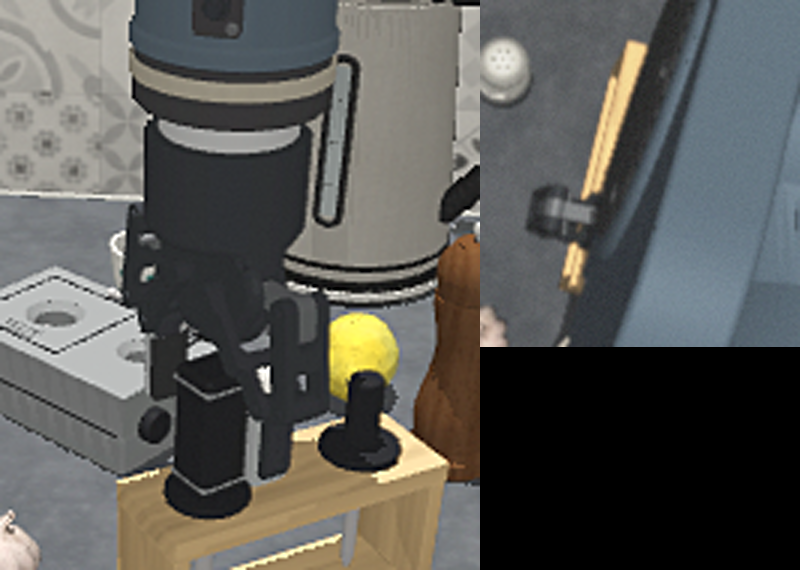

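The fingers stand either side of the handle with room on both sides, so I'll close.

Call:
jog_arm:
  plan:
    - [0,0,0,0,0,0,0]
    - [1,0,0,0,0,0,0]
    - [1,0,0,0,0,0,0]
    - [1,0,0,0,0,0,0]
    - [1,0,0,0,0,0,0]
    - [1,0,0,0,0,0,0]
    - [1,0,0,0,0,0,0]
  force: 80

```text
clock: 4.22
tcp_pos: [433.5, -142.5, 112.7]
tool_rot: [0.0, 0.095, 0.995, -0.0]
force: [-1.3, 0.5, 7.0]
grip_width: 27.4
grip_force: 75.5
```

Call:
jog_arm:
  plan:
    - [1,0,0,-10,0,0,0]
    - [1,0,0,-25,0,0,0]
    - [1,0,0,-25,0,0,0]
    - [1,0,0,-25,0,0,0]
    - [1,0,0,-25,0,0,0]
    - [1,0,0,0,0,0,0]
    - [1,0,0,0,0,0,0]

```text
clock: 5.1
tcp_pos: [433.1, -142.3, 221.9]
tool_rot: [-0.0, 0.095, 0.995, 0.0]
force: [-0.7, 0.2, -0.4]
grip_width: 27.6
grip_force: 75.5
```

```bash
python3 -c "
from h import *
go(432.7,-142.7,222,1.385)
s=snapshot('scene')[150:270,300:400,::-1]
cv2.imwrite('pics/g2.png',cv2.resize(s,None,fx=5,fy=5,interpolation=2))"
```

```text
t 5.1 tcp [ 433.1 -142.3  221.9] yawy 1.38 zax [-0.  0. -1.] q [-0.32  0.12 -0.16  1.28  0.   -0.13] F [-0.7  0.2 -0.4] w 27.6 gf 75.5
shift now [ 0.3 -0.4 -0.1] turn wz -0.005
```

View pics/g2.png

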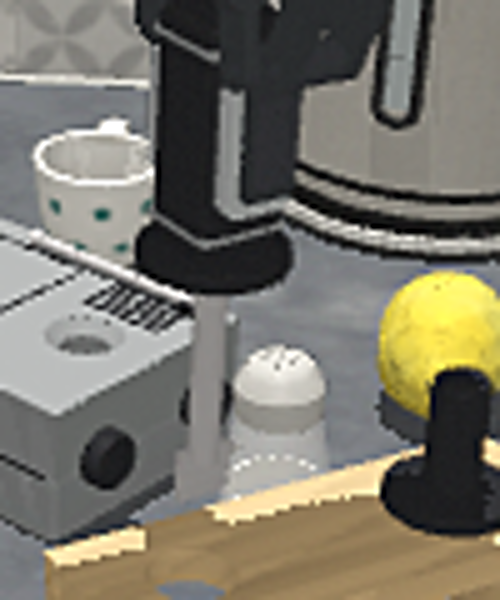

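The driver hangs upright below the gripper with its blade at picture (175–230, 440–500). I'll compare the blade's width with both possible directions.

```bash
python3 -c "
from h import *
T=121.2
s=np.mean([snapshot('scene').astype(float) for _ in range(6)],0).astype(np.uint8)[225:255,325:355,::-1]
o=[]
for yaw in(-.19,1.38):
    c=cv2.resize(s,None,fx=12,fy=12,interpolation=2)
    for z in(T,T+16):
        P=proj('scene',pose([433.1,-142.3,yaw],[[-9,-1.5,z],[9,-1.5,z],[9,1.5,z],[-9,1.5,z]]));print(yaw,z,P.round(1).tolist())
        cv2.polylines(c,[np.int32((P-(325,225)+.5)*12)],True,(0,0,255),1)
    o.append(c)
cv2.imwrite('pics/g3.png',np.hstack(o))"
```

```text
-0.19 121.2 [[335.4, 250.2], [345.3, 247.1], [344.3, 246.2], [334.3, 249.2]]
-0.19 137.2 [[335.8, 241.1], [345.9, 238.2], [344.8, 237.3], [334.8, 240.2]]
1.38 121.2 [[343.9, 250.7], [337.5, 245.2], [335.9, 245.7], [342.3, 251.2]]
1.38 137.2 [[344.5, 241.7], [338.0, 236.2], [336.3, 236.7], [342.8, 242.2]]
```

View pics/g3.png

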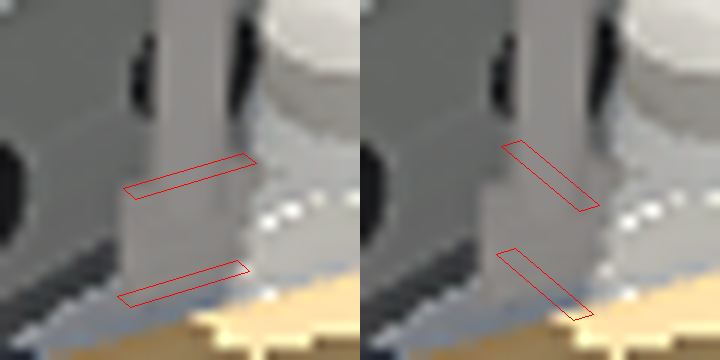

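The overlay for blade yaw -0.19 fits, so the blade lies along the tool's x axis. I'll turn it in line with the slot and carry it over the well.

Call:
jog_arm:
  plan:
    - [1,0,0,0,0,0,-0.17]
    - [1,0,0,0,0,0,-0.17]
    - [1,0,0,0,0,0,-0.17]
    - [1,0,0,0,0,0,-0.17]
    - [1,-27.0,22.8,0,0,0,0]
    - [1,-27.0,22.8,0,0,0,0]
    - [1,-27.0,22.8,0,0,0,0]
    - [1,-27.0,22.8,0,0,0,0]
    - [1,-27.0,22.8,0,0,0,0]
    - [1,-27.0,22.8,0,0,0,0]
    - [1,-27.0,22.8,0,0,0,0]
    - [1,-27.0,22.8,0,0,0,0]

```text
clock: 6.95
tcp_pos: [538.5, 121.2, 222.1]
tool_rot: [-0.0, -0.242, 0.97, -0.0]
force: [1.7, -0.5, -1.0]
grip_width: 27.4
grip_force: 75.6
```

```bash
python3 -c "
from h import *
go(538.7,120,222,2.06)"
```

```text
t 6.95 tcp [538.5 121.2 222.1] yawy 2.06 zax [-0. -0. -1.] q [ 0.22  0.32  0.09  1.34 -0.   -0.27] F [ 1.7 -0.5 -1. ] w 27.4 gf 75.6
shift now [ 0.4 -1.2  0.1] turn wz 0.0
```

Call:
jog_arm:
  plan:
    - [1,0,0,20,0,0,0]
    - [1,0,0,30,0,0,0]
    - [1,0,0,0,0,0,0]
    - [1,0,0,0,0,0,0]

```text
clock: 7.45
tcp_pos: [538.6, 120.1, 173.3]
tool_rot: [0.0, -0.242, 0.97, -0.0]
force: [-0.4, 0.1, 0.8]
grip_width: 27.4
grip_force: 75.6
```

```bash
python3 -c "
from h import *
go(538.7,120,171,2.06)
s=np.mean([snapshot('scene').astype(float) for _ in range(4)],0).astype(np.uint8)[160:240,250:350,::-1]
c=cv2.resize(s,None,fx=8,fy=8,interpolation=2)
t=observe()['tcp_pos'];T=t[2]-100.7
th=np.linspace(0,6.28,50)
for P in [pose([t[0],t[1],.49],[[-9,-1.5,z],[9,-1.5,z],[9,1.5,z],[-9,1.5,z]]) for z in(T,T+16)]+[np.c_[538.7+21*np.cos(th),120+21*np.sin(th),60+0*th]]:
    cv2.polylines(c,[np.int32((proj('scene',P)-(250,160)+.5)*8)],True,(0,0,255),1)
cv2.imwrite('pics/w1.png',c[:600])"
```

```text
t 7.45 tcp [538.6 120.1 173.3] yawy 2.06 zax [ 0.001  0.    -1.   ] q [ 0.22  0.33 -0.02  1.22 -0.   -0.27] F [-0.4  0.1  0.8] w 27.4 gf 75.6
shift now [-0.1 -0.1  2.3] turn wz -0.0
```

View pics/w1.png

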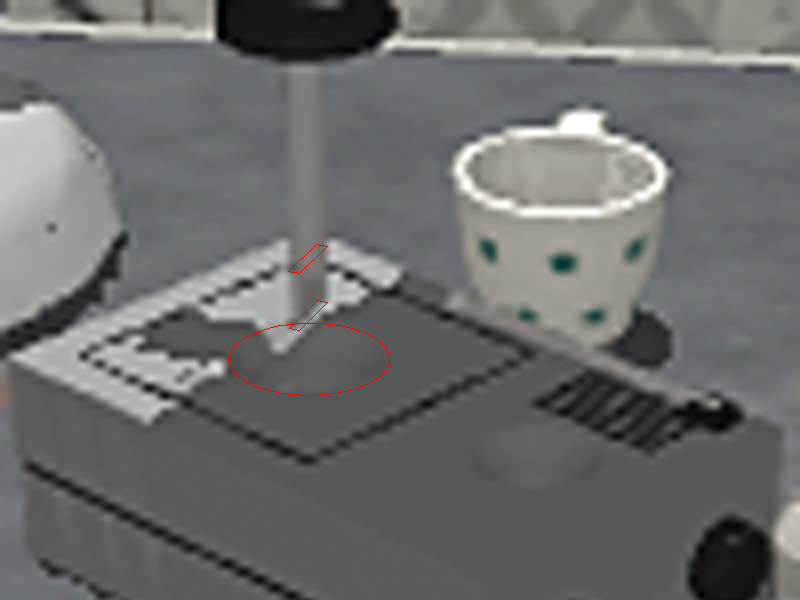

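The blade and the predicted well outline agree, with the tip over the well centre at about (305,325). I'll go down in small steps and watch the force.

Call:
jog_arm:
  plan:
    - [1,0,0,12,0,0,0]
    - [1,0,0,11,0,0,0]
    - [1,0,0,4,0,0,0]
    - [1,0,0,2,0,0,0]
    - [1,0,0,0,0,0,0]

```text
clock: 8.28
tcp_pos: [538.3, 120.1, 143.3]
tool_rot: [0.0, -0.242, 0.97, -0.0]
force: [0.0, 0.4, -1.0]
grip_width: 27.5
grip_force: 75.6
```

Call:
jog_arm:
  plan:
    - [1,0,0,2,0,0,0]
    - [1,0,0,2,0,0,0]
    - [1,0,0,0,0,0,0]
    - [1,0,0,0,0,0,0]

```text
clock: 8.78
tcp_pos: [538.4, 120.1, 139.5]
tool_rot: [0.0, -0.242, 0.97, 0.0]
force: [0.4, 0.3, 1.4]
grip_width: 27.4
grip_force: 75.7
```

Call:
jog_arm:
  plan:
    - [1,0,0,2,0,0,0]
    - [1,0,0,2,0,0,0]
    - [1,0,0,0,0,0,0]
    - [1,0,0,0,0,0,0]

```text
clock: 9.28
tcp_pos: [538.4, 120.1, 135.5]
tool_rot: [0.0, -0.242, 0.97, -0.0]
force: [-0.8, 1.1, 5.4]
grip_width: 27.4
grip_force: 76.1
```

Call:
jog_arm:
  plan:
    - [1,0,0,1.5,0,0,0]
    - [1,0,0,1.5,0,0,0]
    - [1,0,0,0,0,0,0]
    - [1,0,0,0,0,0,0]

```text
clock: 9.78
tcp_pos: [539.2, 120.3, 134.0]
tool_rot: [0.001, -0.242, 0.97, -0.0]
force: [-2.5, -0.8, 25.2]
grip_width: 27.6
grip_force: 78.2
```

The screw bottoms out at TCP z≈134. I'll ease off slightly and turn clockwise while staying pressed.

Call:
jog_arm:
  plan:
    - [1,0,0,-0.8,0,0,0]
    - [1,0,0,0,0,0,0.12]
    - [1,0,0,0,0,0,0.14]
    - [1,0,0,0,0,0,0.14]
    - [1,0,0,0,0,0,0.14]
    - [1,0,0,0,0,0,0.14]
    - [1,0,0,0,0,0,0.14]
    - [1,0,0,0,0,0,0.14]
    - [1,0,0,0,0,0,0.14]
    - [1,0,0,0,0,0,0.14]
    - [1,0,0,0,0,0,0.14]

```text
clock: 11.15
tcp_pos: [538.9, 120.4, 134.3]
tool_rot: [0.001, 0.433, 0.901, 0.001]
force: [-0.5, 0.7, 17.5]
grip_width: 27.4
grip_force: 77.8
```

```bash
python3 -c "
from h import *
go(538.7,120,133.5,2.06-1.5);o=observe();print(o['ft_torque'].round(2),o['joint_efforts'].round(2))"
```

```text
t 11.15 tcp [538.9 120.4 134.3] yawy 0.676 zax [ 0.002  0.001 -1.   ] q [ 0.22  0.35 -0.09  1.12  0.    1.11] F [-0.5  0.7 17.5] w 27.4 gf 77.8
shift now [-0.2 -0.4  0.8] turn wz 0.116
[0.41 0.05 0.05] [ -0.72 -70.22  40.91  -0.48  -0.5   -2.91]
```

Call:
jog_arm:
  plan:
    - [1,0,0,0,0,0,0.1]
    - [1,0,0,0,0,0,0.05]
    - [1,0,0,0,0,0,0]

```text
clock: 11.52
tcp_pos: [539.2, 120.5, 134.3]
tool_rot: [0.001, 0.497, 0.867, 0.001]
force: [0.3, 1.2, 16.9]
grip_width: 27.7
grip_force: 78.5
```

```bash
python3 -c "
from h import *
go(538.7,120,133.5,2.06-1.53);o=observe();print(o['ft_torque'].round(2),o['joint_efforts'].round(2))"
```

```text
t 11.53 tcp [539.2 120.5 134.3] yawy 0.529 zax [ 0.003  0.001 -1.   ] q [ 0.22  0.35 -0.09  1.12  0.    1.26] F [ 0.3  1.2 16.9] w 27.7 gf 78.5
shift now [-0.2 -0.7  0.8] turn wz -0.001
[ 0.34 -0.02  0.14] [ -0.67 -70.73  40.77   0.11  -0.41   0.77]
```

Call:
jog_arm:
  plan:
    - [1,0,0,0,0,0,0.06]
    - [1,0,0,0,0,0,0.04]
    - [1,0,0,0,0,0,0]

```text
clock: 11.9
tcp_pos: [540.0, 120.1, 134.4]
tool_rot: [0.002, 0.54, 0.842, 0.001]
force: [5.6, -2.8, 11.8]
grip_width: 27.4
grip_force: 77.8
```

```bash
python3 -c "
from h import *
go(538.7,120,133.5,2.06-1.63)
for i in range(3):
    o=observe();print(o['ft_torque'].round(2),o['joint_efforts'].round(2)); snapshot('top')"
```

```text
t 11.9 tcp [540.  120.1 134.4] yawy 0.429 zax [ 0.004 -0.    -1.   ] q [ 0.22  0.35 -0.09  1.12 -0.    1.36] F [ 5.6 -2.8 11.8] w 27.4 gf 77.8
shift now [ 0.5 -1.2  0.9] turn wz -0.001
[-0.87 -1.77  0.14] [  2.28 -71.9   39.09   2.77   1.77   0.57]
[-0.92 -1.73  0.15] [  2.29 -71.88  39.06   2.75   1.74   0.27]
[-0.89 -1.77  0.16] [  2.21 -71.87  39.12   2.68   1.69   0.16]
```

Call:
jog_arm:
  plan:
    - [1,0,0,0.3,0,0,0.05]
    - [1,0,0,0,0,0,0.05]
    - [1,0,0,0,0,0,0]

```text
clock: 12.42
tcp_pos: [540.4, 119.8, 134.4]
tool_rot: [0.002, 0.582, 0.813, 0.001]
force: [6.6, -3.3, 14.8]
grip_width: 27.8
grip_force: 78.9
```

```bash
python3 -c "
from h import *
go(538.7,120,133.5,2.06-1.73)
for i in range(2):
    o=observe();print(o['force'].round(1),o['ft_torque'].round(2),o['joint_efforts'].round(2)); snapshot('top')"
```

```text
t 12.43 tcp [540.4 119.8 134.4] yawy 0.329 zax [ 0.005 -0.001 -1.   ] q [ 0.22  0.35 -0.09  1.12 -0.    1.46] F [ 6.6 -3.3 14.8] w 27.8 gf 78.9
shift now [ 0.8 -1.6  0.8] turn wz -0.001
[ 6.6 -3.3 14.8] [-1.23 -2.05  0.2 ] [  2.8  -70.58  37.92   3.03   2.21   0.77]
[ 6.3 -3.8 13.7] [-1.26 -2.08  0.2 ] [  2.82 -70.65  37.97   3.02   2.23   0.38]
```

Call:
jog_arm:
  plan:
    - [1,0,0,0,0,0,0.08]
    - [1,0,0,0,0,0,0.07]
    - [1,0,0,0,0,0,0]

```text
clock: 12.9
tcp_pos: [540.8, 119.5, 134.4]
tool_rot: [0.003, 0.641, 0.767, 0.001]
force: [10.1, -6.9, 12.3]
grip_width: 27.3
grip_force: 78.8
```

```bash
python3 -c "
from h import *
go(538.7,120,133.5,2.06-1.88)
for i in range(2):
    o=observe();print(o['force'].round(1),o['ft_torque'].round(2),o['joint_efforts'].round(2)); snapshot('top')"
```

```text
t 12.9 tcp [540.8 119.5 134.4] yawy 0.179 zax [ 0.006 -0.001 -1.   ] q [ 0.22  0.35 -0.09  1.12 -0.    1.61] F [10.1 -6.9 12.3] w 27.3 gf 78.8
shift now [ 0.8 -2.   0.9] turn wz -0.001
[10.1 -6.9 12.3] [-2.08 -3.3   0.09] [  3.83 -71.03  37.4    4.06   3.17   1.08]
[ 4.6 -2.4  7.9] [-0.88 -1.89  0.16] [  2.66 -72.64  39.85   3.2    2.17   0.43]
```

The lateral load reached 12 N against the lugs, which is above the screw's friction, so the screw seems to be at its stop. I'll back off within the blade's play and lift out.

Call:
jog_arm:
  plan:
    - [1,0,0,0,0,0,-0.15]
    - [1,0,0,0,0,0,-0.15]
    - [1,0,0,0,0,0,0]

```text
clock: 13.38
tcp_pos: [540.0, 120.0, 134.2]
tool_rot: [0.002, 0.518, 0.855, 0.001]
force: [3.8, -2.4, 14.8]
grip_width: 27.0
grip_force: 77.4
```

```bash
python3 -c "
from h import *
go(432.7,-142.7,220,1.385);o=observe();print(o['ft_torque'].round(2))"
```

```text
t 13.38 tcp [540.  120.  134.2] yawy 0.482 zax [ 0.004 -0.    -1.   ] q [ 0.22  0.35 -0.09  1.12 -0.    1.31] F [ 3.8 -2.4 14.8] w 27.0 gf 77.4
shift now [-183.2 -216.6  -86.2] turn wz -0.903
[-0.61 -1.26  0.02]
```

Call:
jog_arm:
  plan:
    - [1,0,0,-6,0,0,0]
    - [1,0,0,-20,0,0,0]
    - [1,0,0,-30,0,0,0]
    - [1,0,0,-30,0,0,0]
    - [1,0,0,0,0,0,-0.18]
    - [1,0,0,0,0,0,-0.18]
    - [1,0,0,0,0,0,-0.18]
    - [1,0,0,0,0,0,-0.18]
    - [1,0,0,0,0,0,-0.18]
    - [1,0,0,0,0,0,0]
    - [1,0,0,0,0,0,0]

```text
clock: 14.75
tcp_pos: [538.1, 120.0, 218.6]
tool_rot: [-0.0, 0.097, 0.995, -0.0]
force: [-0.6, -0.4, -0.5]
grip_width: 27.2
grip_force: 79.1
```

```bash
python3 -c "
from h import *
go(432.7,-142.7,222,1.385)"
```

```text
t 14.75 tcp [538.1 120.  218.6] yawy 1.376 zax [-0. -0. -1.] q [ 0.22  0.32  0.08  1.33 -0.    0.41] F [-0.6 -0.4 -0.5] w 27.2 gf 79.1
shift now [  52.5 -278.2   -3.3] turn wz -0.009
```

Call:
jog_arm:
  plan:
    - [1,6.6,-34.8,0,0,0,0]
    - [1,6.6,-34.8,0,0,0,0]
    - [1,6.6,-34.8,0,0,0,0]
    - [1,6.6,-34.8,0,0,0,0]
    - [1,6.6,-34.8,-3,0,0,0]
    - [1,6.6,-34.8,0,0,0,0]
    - [1,6.6,-34.8,0,0,0,0]
    - [1,6.6,-34.8,0,0,0,0]
    - [1,0,0,0,0,0,0]
    - [1,0,0,0,0,0,0]

```text
clock: 16.0
tcp_pos: [433.7, -143.0, 221.8]
tool_rot: [0.0, 0.096, 0.995, 0.0]
force: [-0.0, -0.1, -1.2]
grip_width: 26.8
grip_force: 79.2
```

Run:
```python
from h import *
go(432.7,-142.7,222,1.385)
b=np.mean([snapshot("top").astype(float) for _ in range(8)],0);np.save("avg2.npy",b)
a=np.load("avg.npy")
for im in(a,b):
    g=im[226:246,245:265].mean(2);print("\n".join(" ".join("%3d"%v for v in r) for r in g));print()
# annulus rotation: head patch, polar correlation, expected turn ~0.9-1.05 cw
def pol(im): return cv2.warpPolar(im.mean(2).astype(np.float32),(12,360),(253.7,234.5),6,cv2.WARP_POLAR_LINEAR)[:,2:11]
A,B=pol(a),pol(b)
for d in range(-90,91,10):
    print(d,round(float(np.corrcoef(np.roll(A,d,0).ravel(),B.ravel())[0,1]),2),end=" ")
```

```text
t 16.0 tcp [ 433.7 -143.   221.8] yawy 1.378 zax [ 0.  0. -1.] q [-0.32  0.13 -0.16  1.28  0.   -0.13] F [-0.  -0.1 -1.2] w 26.8 gf 79.2
shift now [ 1.1  0.1 -0.2] turn wz -0.007
137 131 130 132 124 114 103  95  91  91 101 111 120 134 136 139 146 161 172 174
130 132 131 121  99  77  70  72  76  81  85  82 100 115 131 136 137 150 168 173
130 131 118  95  76  70  79 110 148 163 153 142 181 136 121 133 137 142 162 172
130 124  94  72  71 110 157 188 217 227 221 208 235 187 143 143 139 137 152 170
127 110  79  67  98 176 221 230 229 229 233 229 229 217 171 158 143 136 148 169
124  93  67  77 158 221 230 229 229 228 223 227 228 230 205 170 148 138 142 167
116  82  65 107 192 227 227 226 228 226 209 220 227 229 231 181 141 135 137 166
111  79  85 181 212 226 207 221 227 228 225 213 225 229 229 195 141 131 136 165
104  75 110 229 232 228 175 210 227 228 227 217 222 228 229 201 145 131 140 167
109  78 108 210 229 227 199 198 223 228 228 226 221 213 197 151 127 131 145 167
119  89  85 178 224 229 223 178 211 226 228 229 227 207 182 153 136 134 150 169
124 102  76 119 210 231 228 196 196 223 2
[... 1746 characters left out ...]
9 233 233 231 223 213 217 183 139 133 144 167 179 179
134 129 126 114 108 140 192 226 227 231 221 175 158 137 132 143 162 177 180 181
156 137 130 128 121 116 137 180 185 195 179 162 143 133 143 161 176 180 180 180
173 162 146 136 131 128 127 132 133 135 134 136 141 154 164 176 181 180 180 180
180 178 169 161 151 144 137 135 136 140 145 154 164 176 181 180 180 181 180 180
180 180 181 179 175 168 161 160 160 164 171 177 180 180 180 181 179 178 179 180
179 180 180 179 181 180 179 179 179 180 180 181 180 179 181 181 180 180 179 180

-90 -0.14 -80 -0.15 -70 -0.14 -60 -0.12 -50 -0.07 -40 -0.01 -30 0.02 -20 0.03 -10 0.07 0 0.11 10 0.17 20 0.26 30 0.38 40 0.51 50 0.66 60 0.68 70 0.55 80 0.42 90 0.29
```

Run:
```python
from h import *
from scipy.ndimage import map_coordinates
a=np.load("avg.npy").mean(2);b=np.load("avg2.npy").mean(2)
c=np.array([538.7,120.3]);n=121
X,Y=np.meshgrid(np.linspace(15,-15,n),np.linspace(15,-15,n),indexing="ij") # rows: +x up, cols: +y left
def rect(im,z):
    p=proj("top",np.c_[c[0]+X.ravel(),c[1]+Y.ravel(),np.full(n*n,z)]);return map_coordinates(im,[p[:,1],p[:,0]],order=3).reshape(n,n).astype(np.float32)
for rad in(9,10.5):
  m=((X**2+Y**2)<rad**2).astype(np.uint8)*255
  for z2 in(46,40):
    A=cv2.GaussianBlur(rect(a,46),(0,0),1.5);B=cv2.GaussianBlur(rect(b,z2),(0,0),1.5);best=None
    for ang in range(30,91,10):
        t=np.radians(ang);R=np.array([[np.cos(t),-np.sin(t)],[np.sin(t),np.cos(t)]]);k=np.array([60,60]);W=np.c_[R,k-R@k].astype(np.float32)
        try: cc,W=cv2.findTransformECC(A,B,W,cv2.MOTION_EUCLIDEAN,(3,300,1e-6),m,5)
        except cv2.error: continue
        th=np.arctan2(W[1,0],W[0,0]);s=(W[:,:2]@k+W[:,2]-k)*.25
        if best is None or cc>best[0]:best=(round(cc,3),round(float(th),3),s.round(1))
    print(rad,z2,best)
old=cv2.resize(cv2.imread("pics/g2.png"),(100,120),interpolation=cv2.INTER_AREA).mean(2)
new=np.mean([snapshot("scene").astype(float) for _ in range(4)],0)[150:270,300:400].mean(2)
for r in(62,70,78,84,88,92,96): print(r,"old",old[r,32:50].astype(int),"\n   new",new[r,32:50].astype(int))
```

```text
9 46 (0.863, 0.899, array([ 1.1, -1.1]))
9 40 (0.868, 0.974, array([-0.2, -1.4]))
10.5 46 (0.811, 0.941, array([ 0.8, -0.4]))
10.5 40 (0.804, 0.966, array([-0.2, -1.2]))
62 old [ 62 104 125  68  15  17  54 131 141 138 138 136 132 145 151 133 130 129] 
   new [ 43  93 143  77  10  13  11  52 136 138 137 139 137 131 123 135 131 130]
70 old [195 189 147 102  95  94 115 133 138 138 139 137 126  98  99 120 137 135] 
   new [197 199 148  92  93  95  97 107 134 138 138 139 137 130  98 119 138 132]
78 old [101 101 102 104  93  50 127 141 138 138 140 135  94  23  84 163 195 195] 
   new [101 101 102 104 104  17  48 114 139 138 139 137 135 127  74 161 199 193]
84 old [104 106 106 103  76  62 132 141 139 139 138 126  69 106 142 160 142 132] 
   new [105 106 105 105  83   8  41 137 139 137 139 137 132 120 136 163 140 128]
88 old [102 101 101  99  98 109 133 138 139 139 136 128 126 128 137 168 170 173] 
   new [101 101 101 101 100  97  97 131 137 138 139 137 130 120 132 154 173 174]
92 old [100  99 101 122 134 135 134 137 139 138 133 128 132 135 165 182 220 236] 
   new [100 100 100 100 117 131 135 134 137 139 139 135 130 133 130 167 231 253]
96 old [ 65  58  69 131 138 136 136 134 134 133 134 131 131 149 182 182 182 182] 
   new [ 61  61  56  60 118 136 136 135 134 134 133 132 130 126 128 172 183 182]
```

The screw turned about 0.95 rad in the picture, which fits the 1.05 stop given its start of 0 to 0.15, and the driver is still practically upright. I'll lower it into its hole.

Call:
jog_arm:
  plan:
    - [1,1.2,0,15,0,0,0]
    - [1,0,0,20,0,0,0]
    - [1,0,0,15,0,0,0]
    - [1,0,0,15,0,0,0]
    - [1,0,0,15,0,0,0]
    - [1,0,0,15,0,0,0]
    - [1,0,0,6,0,0,0]
    - [1,0,0,0,0,0,0]
    - [1,0,0,0,0,0,0]

```text
clock: 17.73
tcp_pos: [432.8, -143.1, 121.3]
tool_rot: [0.0, 0.095, 0.995, -0.0]
force: [0.8, -0.1, -1.1]
grip_width: 27.1
grip_force: 79.2
```

Call:
jog_arm:
  plan:
    - [1,0,0,3,0,0,0]
    - [1,0,0,3,0,0,0]
    - [1,0,0,1.5,0,0,0]
    - [1,0,0,0,0,0,0]
    - [1,0,0,0,0,0,0]

```text
clock: 18.35
tcp_pos: [432.4, -143.0, 113.4]
tool_rot: [0.0, 0.095, 0.995, -0.0]
force: [-0.1, -0.8, -1.2]
grip_width: 27.4
grip_force: 79.2
```

Call:
jog_arm:
  plan:
    - [1,0,0,1,0,0,0]
    - [1,0,0,0.5,0,0,0]
    - [1,0,0,0,0,0,0]
    - [1,0,0,0,0,0,0]

```text
clock: 18.85
tcp_pos: [432.8, -143.1, 112.8]
tool_rot: [0.001, 0.095, 0.995, -0.0]
force: [-4.6, 0.3, 17.5]
grip_width: 27.1
grip_force: 81.7
```

Call:
jog_arm:
  plan:
    - [1,0,0,-0.7,0,0,0]
    - [0,0,0,0,0,0,0]
    - [-1,0,0,0,0,0,0]
    - [-1,0,0,0,0,0,0]
    - [-1,0,0,0,0,0,0]
    - [-1,0,0,0,0,0,0]
    - [-1,0,0,0,0,0,0]

```text
clock: 19.73
tcp_pos: [432.4, -143.0, 112.5]
tool_rot: [-0.0, 0.095, 0.995, -0.0]
force: [-0.9, -0.1, 0.5]
grip_width: 85.4
grip_force: 0.0
```

Call:
jog_arm:
  plan:
    - [-1,0,0,-10,0,0,0]
    - [-1,0,0,-25,0,0,0]
    - [-1,0,0,-30,0,0,0]
    - [-1,0,0,-30,0,0,0]
    - [-1,0,0,-25,0,0,0]
    - [-1,0,40,0,0,0,0]
    - [-1,0,40,0,0,0,0]
    - [-1,0,40,0,0,0,0]
    - [-1,0,40,0,0,0,0]
    - [-1,0,40,0,0,0,0]
    - [-1,0,0,0,0,0,0]
    - [-1,0,0,0,0,0,0]

```text
clock: 21.22
tcp_pos: [470.3, 53.1, 232.9]
tool_rot: [0.0, 0.095, 0.995, -0.0]
force: [0.4, -0.8, -0.4]
grip_width: 85.0
grip_force: 0.0
```

Run:
```python
from h import *
o=observe();print(o["clock"],o["tcp_pos"].round(1),o["joint_vel"].round(3),o["force"].round(1))
old=cv2.imread("pics/scene0.png").astype(float)
new=np.mean([snapshot("scene").astype(float) for _ in range(3)],0)[:,:,::-1]
for n,(r0,r1,c0,c1) in {"flat":(210,310,320,362),"slim":(218,300,374,412),"rack":(235,325,305,422),"radio":(185,260,250,350)}.items():
    d=np.abs(old-new).mean(2)[r0:r1,c0:c1];print(n,"mean diff",d.mean().round(1),"n>40",(d>40).sum(),d.size)
t=np.float32(old[212:275,322:362]).copy();m=cv2.matchTemplate(np.float32(new[200:290,310:375]).copy(),t,cv2.TM_CCOEFF_NORMED);_,v,_,l=cv2.minMaxLoc(m);print("handle match",round(v,3),"shift",l[0]-12,l[1]-12)
a=np.load("avg.npy");b=np.mean([snapshot("top").astype(float) for _ in range(3)],0)
d=np.abs(a-b).mean(2);print("top rack diff",d[210:320,372:432].mean().round(1),(d[210:320,372:432]>40).sum())
```

```text
21.225 [470.3  53.1 232.9] [-0.019 -0.004 -0.007 -0.001  0.001 -0.   ] [ 0.4 -0.8 -0.4]
flat mean diff 10.2 n>40 285 4200
slim mean diff 3.1 n>40 0 3116
rack mean diff 5.7 n>40 305 10530
radio mean diff 11.8 n>40 874 7500
handle match 0.919 shift 1 0
top rack diff 3.4 98
```

```bash
python3 -c "
from plant import *
print(finish_job())"
```

```text
the job is handed in; nothing more can be done
None
```

The screw was pressed down and turned clockwise to its stop by force and image checks, and the flat screwdriver is back upright in its rack hole; the slim one was left alone. The job was handed in at about 21.5 s.

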